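# Clear the side burner, then light it and hold the gas knob down

### The job

Clear and light the barbecue's side burner: first take the plastic spatula off the burner's pan support and lay it flat, without dropping it, in the empty bay of the open utensil tray (the bay nearer the burner). Then press the gas knob fully down at its off mark, turn it anticlockwise, still pressed, to the big-flame mark (75 degrees from off), and keep it held fully down there for about three seconds so that the flame-failure valve stays open; never let the knob up once it is turned, and finish with the gripper still holding it down. Leave the ramekin, salt grinder, skewer holder and tongs where they are.

Things in the scene. Friction and masses are not known exactly. Their poses are not given: they have to be found in the camera images.
- spatula: Flat plastic spatula, 320 mm, 90 g, lying level across the pan support, handle roughly to the left (+y). Origin: underside at the balance point, the place to grip across the handle. x runs along it to the blade, z up. Underside all in one plane. Handle 22 mm wide, 14 thick, x -140 to +40 mm; neck 15 wide, 9 thick, to x 100; slotted blade x 100 to 180, 75 wide, 4 thick.
- burner: Fixed drop-in gas side burner: steel panel 420 mm (x) by 300 (y), top 8 mm above the ledge. Origin: centre of the panel on the ledge; x away from the robot, y left, z up. Knob axis at x -155, y 0 mm; burner centre at x +45. Marks on the panel round the knob: a dot at off (towards +x), a big flame 75 degrees anticlockwise of it seen from above, a small flame at 150. Position and yaw vary.
- support_top (a point): Centre of the burner at the top level of its black iron pan support, 46 mm above the ledge: a 230 x 230 mm square frame of 10 mm bars, with four fingers pointing inwards to 42 mm from the centre, all level. The burner's cap below it tops out 37 mm above the ledge. Axes as the burner's.
- knob_top (a point): Centre of the top of the gas knob, on its axis; moves with it. x along the bar grip to the pointer (white line), which at off points away from the robot; z up. Bar 46 mm long, 14 wide, 24 high, on a round skirt 48 mm across and 10 thick whose upper face is 24 mm below this point. Unpressed this point is 52 mm above the ledge, 44 above the panel, and the skirt's underside 10 above the panel.
- knob_press (a joint): How far the knob is pressed down, m: 0 up, 0.008 fully down at its stop. Spring: about 5.4 N to start it, 12.6 N at the stop; springs back up when let go.
- gas_knob (a joint): Turn of the knob, rad: 0 at off, growing anticlockwise seen from above; big flame at 1.31, small flame at 2.62, end stop 2.7. Light friction (0.04 N m), stays where it is left. The worn off-detent no longer blocks the turn, so take care to turn it only while it is pressed down.
- bay (a point): Centre of the floor of the tray's empty bay (right-hand, -y, nearer the burner), 12 mm above the ledge. x along the bay, roughly away from the robot, y left, z up. Bay inside 400 mm (x) by 108 mm (y). Outer walls 20 mm thick, 33 mm above this floor; the 6 mm divider to the left bay 22 mm. An open aluminium flap stands along the tray's left edge. Position and yaw vary.
- ramekin: White ceramic ramekin, 72 mm across, 45 mm high, standing between the burner and the tray. Origin: centre of its underside. To be left alone.
- grinder: Glass salt grinder with a steel head, 54 mm across, 130 mm high, standing right of the burner. Origin: centre of its underside. To be left alone.
- skewers: Bamboo skewer holder, 70 mm across, 110 mm high, with skewers reaching to 220 mm, right of the burner. Origin: centre of its underside. To be left alone.
- tongs: Stainless steel tongs, 240 mm long, 52 mm wide, 24 mm high, lying in the left bay of the tray. Origin: underside, mid-length. To be left alone.

How it is judged:
By the outcome, as a careful person would: the job done as asked, in the order asked, and still so for the second after the job is handed in, while the arm keeps its last pose, push and grip.
It also fails if it takes over 64 s, if anything falls off the work surface, if the arm or the gripper's body presses on something with over 40 N, if the wrist force passes 120 N, or if a joint passes its speed limit or range.

### The arm

A 6-joint arm with a two-finger parallel gripper is mounted at the origin on the work surface. World frame = base frame: x ahead of the robot, y to its left, z up, the work surface at z = 0. Lengths are in mm, angles in rad, forces in N, time in s.
With the tool pointing down it reaches from about 300 to 775 mm from the base axis. Payload 14.6 kg.
Tool frame: the origin (TCP) lies midway between the tips of the shut fingers; the grasp point (between the pads) lies behind it (manip.grip_depth is the z of the grasp point in the tool frame, in mm); z points along the fingers, y is the line along which they close (so a half turn about z gives the same grasp; the last joint's range is limited). The gripper opens to 94 mm and grips with 3 to 60 N. Pads are 16 mm wide; open, the fingers measure 119 mm over their backs; the gripper's body (75 mm by 177 mm) begins 78 mm behind the grasp point.
Start: joints at [-0.067, 0.3, 1.521, -0, 1.321, -0.067], TCP at [549.99, -0.002, 205.446] pointing down, gripper open.
Joint ranges: [-3.03, 3.03], [-0.79, 2.21], [0.23, 2.52], [-1.04, 4.18], [0, 3.07], [-2.55, 2.55]. Speed limits (rad/s): [2.22, 2.22, 2.57, 3.14, 3.14, 3.14].

### API

Orientations are given as [roll, pitch, yaw] about the fixed x, y, z axes, in that order (R = Rz(yaw) Ry(pitch) Rx(roll)).
In Python, from cell import manip, optics gives the robot as it stands (manip), with the cameras (optics).
- The arm moves only by the shell command python3 nudge.py FILE [OPENING] [FORCE], which reads ROWS from the file FILE. ROWS is a JSON list of rows, 1 to 5 of them, each an object with the fields tx, ty, tz (the shift in mm), ax, ay, az (a rotation vector in rad); a field left out counts as zero; each row is the pose to reach, as a shift and turn from the pose commanded when the command began, along the tool's axes at that moment; what a row does not reach only later rows make up. A row lasts 1/10 s, in which the tool goes at most 50 mm and 0.15 rad, less where a joint would pass 70% of its speed; a pose out of reach is approached as far as the arm can. OPENING is the finger opening in mm, set as the command begins (- or left out keeps the last). The fingers move at their own pace and stop on an object; FORCE is the grip in N (left out, the last holds). Time passes only in rows, so rows that do not move let the fingers close. It prints the time, the measured TCP pose, the force, the opening and the grip force at its end. Input that does not fit is refused with a message, and nothing moves.
- manip.read_state(): the state, without advancing time (a new reading comes with each control period).
- optics.camera(name): name is "scene" or "side" or "wrist"; returns (picture, depth): 480x640x3 uint8, red, green, blue; 480x640 float32, mm along the optical axis (not along the pixel's ray), 0 where there is no reading.
- optics.camera_info(name): a dict with "K" (3x3 intrinsics, pixels), "rvec" (rotation vector, rad) and "tvec" (3), from world to camera coordinates, as OpenCV has them; the wrist camera has in their place "mount" (4x4, takes a point from camera to tool coordinates, whose origin is the TCP and whose axes are the flange's). Camera axes: x right, y down, z forward; pixel columns grow to the right and rows downward; lengths in mm; the calibration is good to about 2 mm. A picture is of the moment at which its call begins: read the wrist's pose just before it. camera_info takes no time and is no camera call.
- manip.sign_off(): hands the job in; it is judged then, once.
The state is a dict: "clock": time; "joints": joint angles; "qd": joint speeds; "effort": joint torques, N m; "eef_pos": TCP position; "eef_rot": TCP orientation; "wrist_force": force on the tool from outside, world axes, zero at the start; "moment": the same for the moment, N m; "finger_gap": finger opening in mm; "finger_force": force on a finger pad.
Only numpy, scipy, OpenCV 4.12 (cv2) and the standard library are available. Lean on these libraries where they do the work, as an engineer would, in place of code of your own. Each camera call takes 0.05 s, during which the arm holds its last target. There are 200 camera calls.

## Working session

There is one attempt and no reset: what is moved stays moved. The work goes in short steps, Python scripts to look and compute and a shell command to move; the robot and the scene stay as the last step left them, time stands still between calls to the robot, and variables do not carry over. Pictures are saved under pics/ and viewed, at most 12 in all, crops included, and the job is handed in when it is done.

```bash
ls; mkdir -p pics; python3 - <<'E'
from cell import manip, optics
import cv2,numpy as np
s=manip.read_state();print(s['clock'],s['eef_pos'],s['eef_rot'],s['finger_gap'],manip.grip_depth)
for n in ['scene','side','wrist']:
    im,d=optics.camera(n);np.savez(f'pics/{n}0.npz',im=im,d=d);cv2.imwrite(f'pics/{n}0.png',im[:,:,::-1]);i=optics.camera_info(n);print(n,{k:np.round(v,4).tolist() for k,v in i.items()})
E
```

```text
cell.py
nudge.py
pics
0.0 [5.49734691e+02 1.42043410e-03 2.04873529e+02] [-3.14043062e+00 -4.51140341e-05  1.57076222e+00] 94.13358199314771 -18.8
scene {'K': [[556.4019, 0.0, 322.1727], [0.0, 556.4019, 230.7622], [0.0, 0.0, 1.0]], 'rvec': [2.2392, 0.7466, -0.2891], 'tvec': [-353.7301, -216.9809, 1960.0773]}
side {'K': [[530.0778, 0.0, 322.8076], [0.0, 530.0778, 236.2388], [0.0, 0.0, 1.0]], 'rvec': [0.4009, -2.742, 1.1967], 'tvec': [463.3695, 180.6046, 1654.7615]}
wrist {'K': [[376.5791, 0.0, 318.5317], [0.0, 376.5791, 234.8786], [0.0, 0.0, 1.0]], 'mount': [[-0.0004, -0.9583, -0.2857, 83.5361], [1.0, -0.0002, -0.0009, 0.0915], [0.0008, -0.2857, 0.9583, -179.5199], [0.0, 0.0, 0.0, 1.0]]}
```

View pics/scene0.png

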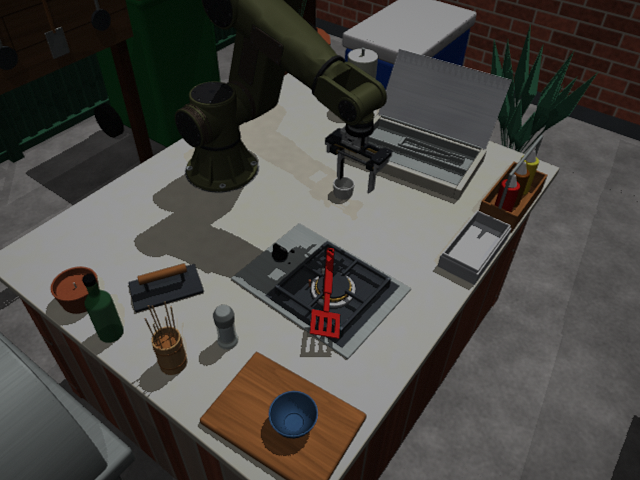

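View pics/wrist0.png

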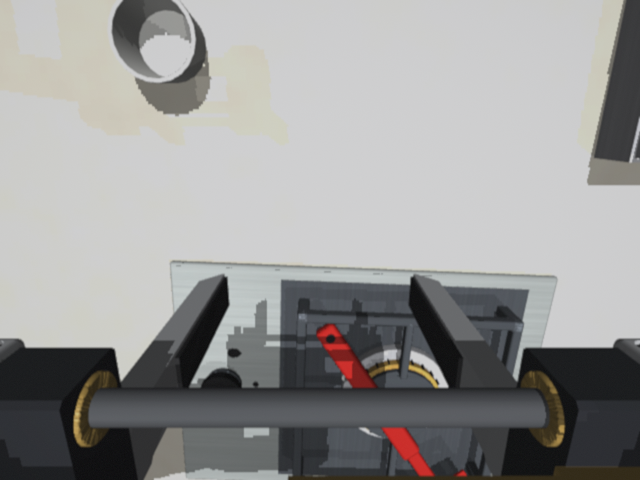

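View pics/side0.png

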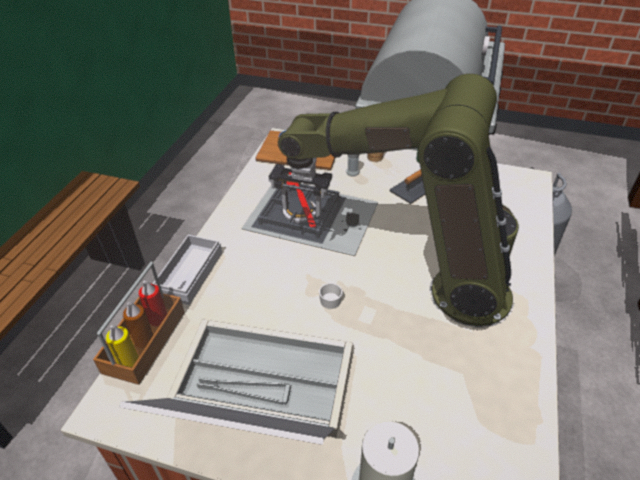

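The scene shows the burner with the spatula across it: handle end at (328,250), blade at (325,325), knob at (280,253). The tray is at upper right, and the ramekin sits between at (343,187). The wrist view shows the panel's left edge from (171,262) to (557,277), the handle end at (328,333) and the knob at (222,380). The side view shows the tray's empty bay as the upper one, centred near (270,355).

```bash
cat > h.py <<'E'
import numpy as np,cv2
from cell import manip, optics
from scipy.spatial.transform import Rotation as R
def pose():
    s=manip.read_state();return R.from_euler('xyz',s['eef_rot']).as_matrix(),np.array(s['eef_pos'])
def c2w(n,P=None):
    i=optics.camera_info(n);K=np.array(i['K'])
    if n=='wrist':
        Rt,p=P;M=np.array(i['mount']);return K,Rt@M[:3,:3],Rt@M[:3,3]+p
    Rc=cv2.Rodrigues(np.array(i['rvec']))[0];return K,Rc.T,-Rc.T@np.array(i['tvec']).ravel()
def rays(n,uv,P=None):
    K,Rw,c=c2w(n,P);uv=np.atleast_2d(uv).astype(float)
    return c,(np.c_[uv,np.ones(len(uv))]@np.linalg.inv(K).T)@Rw.T
def pts(n,uv,d,P=None):
    c,r=rays(n,uv,P);uv=np.atleast_2d(uv);return c+r*d[uv[:,1],uv[:,0]][:,None]
def atz(n,uv,z,P=None):
    c,r=rays(n,uv,P);return c+r*((z-c[2])/r[:,2])[:,None]
def red(im):
    h=cv2.cvtColor(im,cv2.COLOR_RGB2HSV);m=((h[...,0]<5)|(h[...,0]>174))&(h[...,1]>200)&(h[...,2]>60)
    n,l,st,_=cv2.connectedComponentsWithStats(m.astype(np.uint8));k=1+np.argmax(st[1:,4]);v,u=np.where(l==k);return np.c_[u,v]
E
python3 - <<'E'
from h import *
np.set_printoptions(precision=1,suppress=True)
P=pose()
for n in ['scene','side','wrist']:
    z=np.load(f'pics/{n}0.npz');im,d=z['im'],z['d'];q=red(im);q=q[d[q[:,1],q[:,0]]>0];p=pts(n,q,d,P)
    print(n,len(q),q.min(0),q.max(0),'z',np.percentile(p[:,2],[5,50,90]))
    xy=p[:,:2];w,V=np.linalg.eigh(np.cov(xy.T));a=V[:,1];a=a*np.sign(-a[1]);t=(xy-xy.mean(0))@a
    print(' mean',xy.mean(0),'yaw',np.degrees(np.arctan2(a[1],a[0])),'tips',xy.mean(0)+a*t.min(),xy.mean(0)+a*t.max(),t.max()-t.min())
    K={'scene':[(300,226),(410,288),(347,353),(233,278),(280,246),(343,181),(225,310)],'side':[(205,322),(354,343),(338,432),(178,400),(331,288),(350,214)],'wrist':[(171,262),(557,277),(222,378),(160,10)]}[n]
    print(np.c_[np.array(K),pts(n,np.array(K),d,P)])
def up(n,x0,y0,x1,y1,s):
    return cv2.resize(np.load(f'pics/{n}0.npz')['im'][y0:y1,x0:x1,::-1],None,fx=s,fy=s,interpolation=cv2.INTER_CUBIC)
cv2.imwrite('pics/c1.png',np.vstack([up('side',160,300,360,440,3),]))
a=up('scene',225,215,415,355,4);cv2.imwrite('pics/c2.png',a)
E
```

```text
scene 935 [310 248] [339 337] z [48.  57.  63.3]
 mean [ 671.9 -299.9] yaw -56.83263776772672 tips [ 552.2 -116.7] [ 728.6 -386.6] 322.38564465583073
[[  300.    226.    402.2   -67.1     8.5]
 [  410.    288.    805.4   -77.5     8.7]
 [  347.    353.    785.   -362.3     7.7]
 [  233.    278.    384.6  -354.3    10.7]
 [  280.    246.    437.   -205.5    52.9]
 [  343.    181.    394.3   179.2    27.8]
 [  225.    310.   1188.9 -1057.5  1217.5]]
side 52 [298 190] [306 206] z [51.6 57.7 62.4]
 mean [ 634.  -236.3] yaw -56.531654922739165 tips [ 611.1 -201.8] [ 662.6 -279.7] 93.38344893727877
[[ 205.   322.   726.4  367.2   46.8]
 [ 354.   343.   304.7  284.7    2.3]
 [ 338.   432.   277.   554.2   -2.3]
 [ 178.   400.   675.8  617.9   59.6]
 [ 331.   288.   419.8  124.4   28.9]
 [ 350.   214.   445.2 -201.8   56.6]]
wrist 553 [384 429] [432 474] z [54.4 57.3 59.2]
 mean [ 645.9 -258.3] yaw -54.728235015482184 tips [ 624.3 -227.8] [ 673.6 -297.4] 85.21798897600301
[[ 171.   262.   391.8  -59.1    7.6]
 [ 557.   277.   810.9  -78.9    1.4]
 [ 222.   378.   441.7 -189.4   27.9]
 [ 160.    10.   408.   179.9    5.4]]
```

View pics/c1.png

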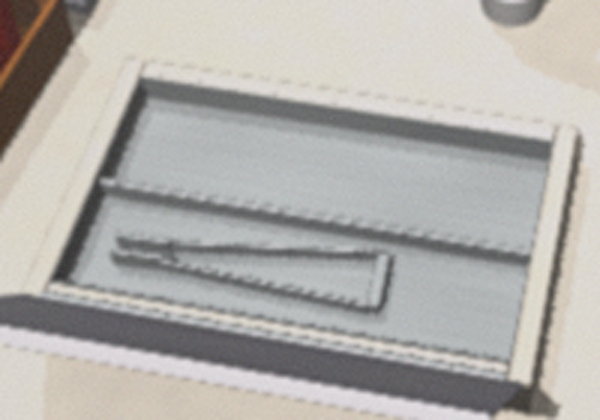

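View pics/c2.png

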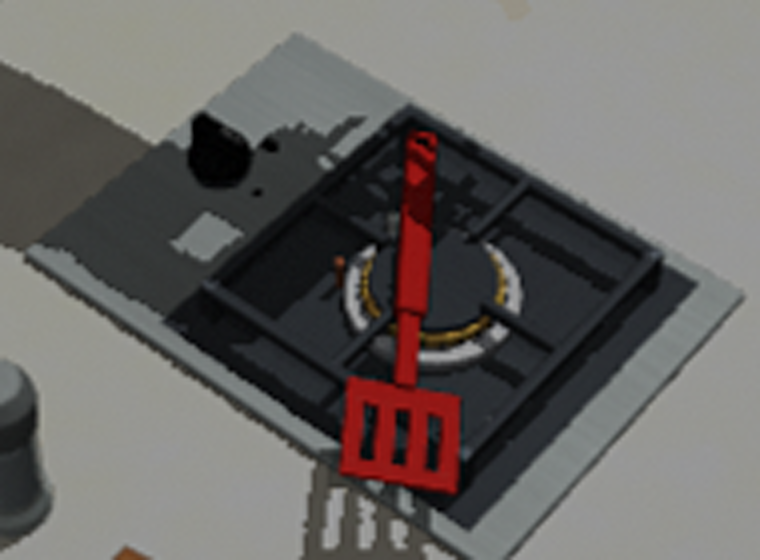

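The tray crop shows the empty bay (upper): rim corners at (147,80) and (555,140), divider top from (103,182) to (530,258). The scene crop shows the panel corners at (295,33), (745,295), (500,560) and (25,255). The spatula tail is at (421,133) and the blade end at (400,480).

```bash
python3 - <<'E'
from h import *
np.set_printoptions(precision=1,suppress=True)
f=lambda L,s,o:np.array(L)/s+np.array(o)
S=f([(147,80),(555,140),(577,128),(140,62)],3,(160,300));print('rim inner/outer z45\n',atz('side',S,45))
S=f([(103,182),(530,258)],3,(160,300));print('div z34\n',atz('side',S,34))
S=f([(150,97),(550,158)],3,(160,300));print('floor z12\n',atz('side',S,12))
P=f([(295,33),(745,295),(500,560),(25,255)],4,(225,215));p=atz('scene',P,8);print('panel\n',p,p.mean(0))
K=f([(205,118),(240,132)],4,(225,215));print('knob top z52\n',atz('scene',K,52))
P=pose();print('panel wrist',atz('wrist',[(171,262),(557,277)],8,P))
z=np.load('pics/side0.npz');d=z['d']
# depth cross-section over the tray, side cam: points grid -> z by world xy
v,u=np.mgrid[300:440,160:360];q=np.c_[u.ravel(),v.ravel()];w=pts('side',q,d)
w=w[(w[:,0]>420)&(w[:,0]<600)]
for y in range(260,520,10):
    m=abs(w[:,1]-y)<5
    if m.sum():print(y,np.percentile(w[m,2],[10,50,90]))
E
```

```text
rim inner/outer z45
 [[708.8 378.   45. ]
 [319.1 333.8  45. ]
 [303.1 315.2  45. ]
 [724.8 360.3  45. ]]
div z34
 [[701.9 487.   34. ]
 [309.8 451.5  34. ]]
floor z12
 [[713.  374.1  12. ]
 [323.8 331.8  12. ]]
panel
 [[ 391.1  -59.2    8. ]
 [ 809.4  -77.2    8. ]
 [ 794.6 -362.7    8. ]
 [ 380.8 -357.8    8. ]] [ 594.  -214.2    8. ]
knob top z52
 [[ 423.8 -206.8   52. ]
 [ 453.1 -202.3   52. ]]
panel wrist [[391.9 -58.9   8. ]
 [806.5 -76.1   8. ]]
260 [-2.2  0.9  4.6]
270 [-2.4  1.3  4.4]
280 [-2.1  1.3  5.3]
290 [-2.1  1.   4.3]
300 [-2.5  1.8  5.1]
310 [-0.4  2.4  6. ]
330 [41.5 45.6 48.2]
340 [40.9 45.3 48.6]
350 [13.3 36.7 48. ]
360 [11.1 23.3 46.1]
370 [ 9.  12.7 18.1]
380 [10.  12.9 16.5]
390 [ 9.8 12.9 16. ]
400 [ 9.  12.8 16.3]
410 [ 9.6 13.1 16.3]
420 [ 9.9 13.3 16.6]
430 [ 9.8 13.2 16.8]
440 [10.1 13.3 16.5]
450 [ 9.6 13.7 17.2]
460 [11.9 26.  35.2]
470 [10.7 20.8 35.5]
480 [10.7 15.  32.3]
490 [10.3 14.9 30. ]
500 [10.3 15.  30.9]
510 [10.4 14.8 29.1]
```

```bash
echo '[{"tx":-47, "ty":16, "tz":7, "az":-0.116}, {"tx":-94, "ty":32, "tz":14, "az":-0.232}, {"tx":-141, "ty":48, "tz":21, "az":-0.348}, {"tx":-188, "ty":64, "tz":28, "az":-0.464}, {"tx":-234, "ty":79, "tz":35, "az":-0.579}]' > m.json && python3 nudge.py m.json 45; echo '[{}, {}, {}]' > m.json && python3 nudge.py m.json
python3 - <<'E'
from h import *
np.set_printoptions(precision=2,suppress=True)
P=pose();im,d=optics.camera('wrist');np.savez('pics/wrist1.npz',im=im,d=d,R=P[0],p=P[1]);cv2.imwrite('pics/wrist1.png',im[:,:,::-1])
q=red(im);q=q[d[q[:,1],q[:,0]]>0];p=pts('wrist',q,d,P);print(P[1],len(q),q.min(0),q.max(0))
a0=np.radians(-56.8);A=np.array([np.cos(a0),np.sin(a0)]);o=np.array([629,-234.]);N=np.array([-A[1],A[0]])
for t in range(-140,181,20):
    s=(p[:,:2]-o)@A;m=abs(s-t)<5
    if m.sum()>5:
        n=(p[m,:2]-o)@N;print(t,m.sum(),np.array([n.min(),n.max(),(n.min()+n.max())/2,*np.percentile(p[m,2],[5,50,95])]))
s=(p[:,:2]-o)@A;print(s.min(),s.max())
E
```

```text
clock: 0.65
eef_pos: [629.2, -236.0, 169.9]
eef_rot: [-3.141, -0.0, 2.155]
wrist_force: [1.1, -0.0, 0.2]
finger_gap: 57.6
finger_force: 0.0
clock: 0.95
eef_pos: [629.0, -232.9, 170.7]
eef_rot: [3.141, -0.0, 2.15]
wrist_force: [0.9, 0.7, -0.1]
finger_gap: 45.0
finger_force: 0.0
[ 628.99 -232.95  170.66] 223 [328 107] [332 275]
-80 14 [10.81 10.92 10.86 47.25 48.39 48.94]
-60 13 [10.11 11.01 10.56 49.37 50.38 51.16]
-40 17 [10.26 11.18 10.72 49.69 51.5  53.  ]
-20 13 [10.4  10.5  10.45 52.32 53.19 53.8 ]
0 19 [ 9.72 10.63 10.17 53.19 54.32 55.4 ]
20 24 [ 9.8  10.74 10.27 54.48 56.13 57.01]
40 7 [ 8.25  9.95  9.1  57.14 57.8  58.43]
-95.92554059557024 37.93884955678023
```

View pics/wrist1.png

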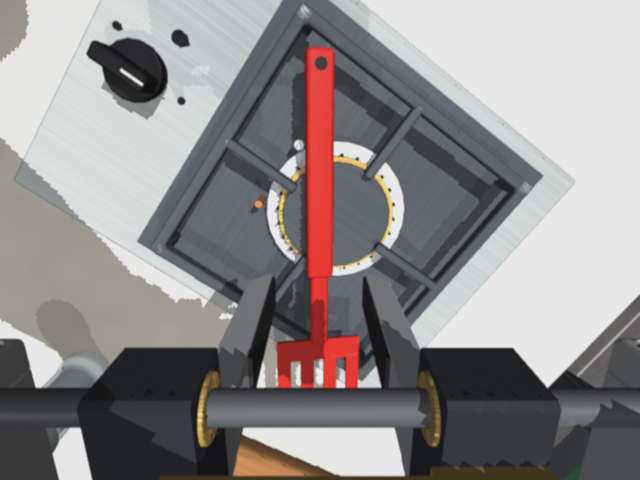

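The wrist view shows the spatula handle from (320,47) to its step at (320,277), with edges at about columns 307 and 333. The knob pointer runs from (122,70) to (143,83), the off dot is at (181,100), and the big and small flames are at (180,37) and (117,25). The panel corners are at (15,180) and (575,182).

```bash
python3 - <<'E'
from h import *
np.set_printoptions(precision=2,suppress=True)
z=np.load('pics/wrist1.npz');im,d,P=z['im'],z['d'],(z['R'],z['p'])
i=im.astype(int);m=(i[...,0]>90)&(i[...,0]>2.2*i[...,1])&(i[...,0]>2.2*i[...,2]);m[400:]=0
for r in range(40,345,20):
    u=np.where(m[r,230:420])[0]+230
    if len(u):
        c=(u.min()+u.max())/2;zz=pts('wrist',np.array([[int(c),r]]),d,P)[0]
        print(r,u.min(),u.max()+1,zz,atz('wrist',[(c+.5,r)],60,P)[0])
ends=[np.where(m[:,320])[0].min()];print('tail row',ends)
print('tail,step @z60',atz('wrist',[(320,ends[0]),(320,277)],60,P))
print('panel',atz('wrist',[(15,180),(575,182)],8,P))
print('knob white line z52',atz('wrist',[(122,70),(143,83)],52,P),'dot',atz('wrist',[(181,100),(180,37),(117,25)],8,P))
E
```

```text
60 305 334 [ 559.31 -125.93   48.57] [ 560.52 -127.14   60.  ]
80 305 335 [ 566.78 -137.36   48.64] [ 568.01 -137.94   60.  ]
100 305 334 [ 574.5  -149.17   49.99] [ 575.1  -149.44   60.  ]
120 306 334 [ 582.36 -161.21   49.69] [ 583.01 -160.87   60.  ]
140 306 334 [ 590.43 -173.55   51.4 ] [ 590.85 -172.84   60.  ]
160 306 333 [ 598.67 -186.17   52.45] [ 598.6  -185.38   60.  ]
180 306 333 [ 607.05 -199.01   54.15] [ 606.91 -198.08   60.  ]
200 306 333 [ 615.77 -212.35   54.27] [ 615.47 -211.18   60.  ]
220 306 333 [ 624.57 -225.81   55.74] [ 624.3  -224.69   60.  ]
240 306 333 [ 633.46 -239.43   57.74] [ 633.41 -238.62   60.  ]
260 306 333 [ 642.75 -253.65   58.65] [ 642.82 -253.01   60.  ]
280 310 328 [ 652.72 -270.45   54.76] [ 652.18 -268.09   60.  ]
300 310 328 [ 662.48 -285.41   56.38] [ 662.22 -283.44   60.  ]
320 311 328 [ 673.54 -300.77   56.92] [ 672.95 -299.08   60.  ]
340 305 359 [ 695.05 -313.93   52.21] [ 692.86 -309.51   60.  ]
tail row [np.int64(47)]
tail,step @z60 [[ 556.25 -119.97   60.  ]
 [ 651.4  -265.37   60.  ]]
panel [[ 379.39 -355.68    8.  ]
 [ 806.77  -78.8     8.  ]]
knob white line z52 [[ 442.65 -210.68   52.  ]
 [ 459.36 -210.35   52.  ]] dot [[ 474.25 -211.87    8.  ]
 [ 451.19 -168.76    8.  ]
 [ 404.23 -188.89    8.  ]]
```

```bash
python3 - <<'E'
import numpy as np,cv2
im=np.load('pics/wrist1.npz')['im'];cv2.imwrite('pics/c3.png',cv2.resize(im[0:120,60:220,::-1],None,fx=5,fy=5,interpolation=cv2.INTER_CUBIC))
E
```

```text
(no output)
```

View pics/c3.png

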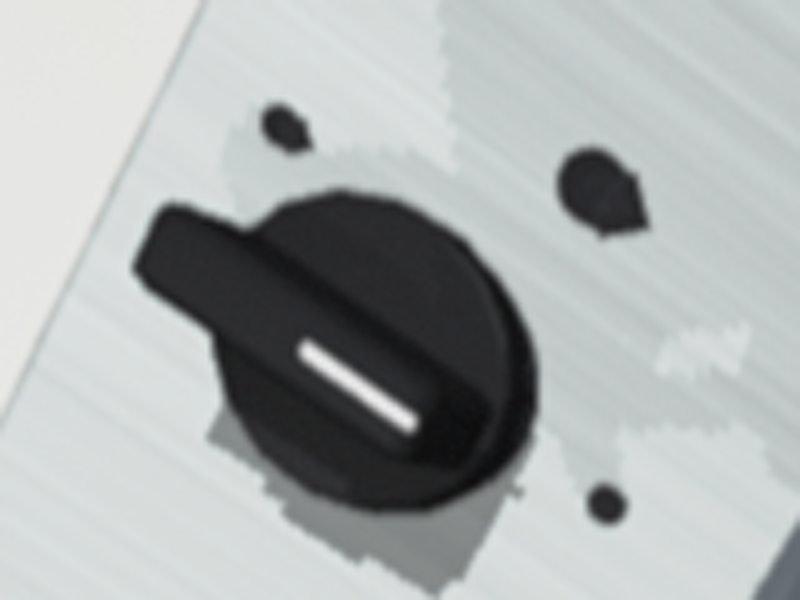

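The crop shows the bar from about (150,240) to (450,430), the white pointer line from (303,348) to (413,425), the off dot at (607,504), and the big and small flames near (600,190) and (287,130).

```bash
python3 - <<'E'
from h import *
np.set_printoptions(precision=2,suppress=True)
z=np.load('pics/wrist1.npz');P=(z['R'],z['p'])
f=lambda p:(p[0]/4+225,p[1]/4+215)
g=lambda p:(p[0]/5+60,p[1]/5)
def tri(L):
    A=np.zeros((3,3));b=np.zeros(3);cs=[]
    for n,uv in L:
        c,r=rays(n,[uv],P);r=r[0]/np.linalg.norm(r);M=np.eye(3)-np.outer(r,r);A+=M;b+=M@c;cs.append((c,M))
    x=np.linalg.solve(A,b);return x,[np.linalg.norm(M@(x-c)) for c,M in cs]
print('tail',tri([('wrist',(320,47)),('scene',f((421,133)))]))
print('step',tri([('wrist',(320,277)),('scene',f((412,312)))]))
print('panelR',tri([('wrist',(575,182)),('scene',f((745,295)))]))
print('panelL',tri([('wrist',(15,180)),('scene',f((25,255)))]))
print('dot',tri([('wrist',g((607,504))),('scene',f((257,191)))]))
print('big',tri([('wrist',g((603,190))),('scene',f((269,145)))]))
print('knob near top',tri([('wrist',g((160,235))),('scene',f((200,117)))]))
l=atz('wrist',[g((303,348)),g((413,425)),g((160,235)),g((437,435))],52,P);print(l,np.degrees(np.arctan2(*(l[1]-l[0])[[1,0]])))
print(atz('wrist',[g((607,504)),g((603,190)),g((287,130))],8,P))
E
```

```text
tail (array([ 554.85, -117.92,   45.83]), [np.float64(0.09154271688862829), np.float64(0.0915427168887083)])
step (array([ 652.86, -266.16,   56.53]), [np.float64(0.7742188174313629), np.float64(0.7742188174312273)])
panelR (array([808.59, -77.41,   6.58]), [np.float64(1.1908275388273635), np.float64(1.1908275388274716)])
panelL (array([ 378.89, -356.56,    6.09]), [np.float64(0.5495338197424473), np.float64(0.5495338197424069)])
dot (array([ 475.78, -211.8 ,   11.8 ]), [np.float64(0.25681803397247477), np.float64(0.2568180339724204)])
big (array([ 452.79, -169.14,   10.56]), [np.float64(0.13084736763686614), np.float64(0.13084736763681795)])
knob near top (array([ 419.39, -208.23,   52.36]), [np.float64(0.9352884533319388), np.float64(0.9352884533320185)])
[[ 441.68 -210.99   52.  ]
 [ 459.71 -211.76   52.  ]
 [ 418.12 -208.45   52.  ]
 [ 463.29 -211.08   52.  ]] -2.4319917736010237
[[ 474.84 -212.26    8.  ]
 [ 451.94 -169.15    8.  ]
 [ 404.81 -189.39    8.  ]]
```

```bash
python3 - <<'E'
from h import *
np.set_printoptions(precision=1,suppress=True)
z=np.load('pics/wrist1.npz');im,d,P=z['im'],z['d'],(z['R'],z['p'])
def med(u,v,n='wrist',d=d,P=P,r=2):
    g=np.array([(a,b) for a in range(u-r,u+r+1) for b in range(v-r,v+r+1)]);return np.median(pts(n,g,d,P),0)
for nm,u,v in [('panel TL',230,30),('panel left',60,150),('panel right',555,180),('frame top',305,12),('frame right',522,188),('frame left',152,240),('finger ll',260,165),('finger ur',410,125),('finger lr',410,265),('ledge',600,60)]: print(nm,med(u,v))
s=np.load('pics/scene0.npz')
for v in range(252,340,8):
    u=np.where((s['im'][v,300:345,0].astype(int)>2*s['im'][v,300:345,1])&(s['im'][v,300:345,0]>60))[0]+300
    if len(u):print('scene',int(u.mean()),v,pts('scene',np.array([[int(u.mean()),v]]),s['d'])[0])
for nm,u,v in [('frame',329,244),('frame r',388,281),('panel',400,288),('panel L',300,228),('ledge',300,215)]:print(nm,med(u,v,'scene',s['d'],None,1))
E
```

```text
panel TL [ 482.9 -141.9    8.5]
panel left [ 403.3 -308.3    8. ]
panel right [790.3 -87.4   7.9]
frame top [ 533.6 -104.8   46.3]
frame right [ 749.5 -115.2   46.1]
frame left [ 509.  -338.3    9. ]
finger ll [ 561.7 -215.6   46.3]
finger ur [ 643.5 -125.5   46.1]
finger lr [ 714.6 -218.7   44.7]
ledge [755.8  10.6   0. ]
scene 323 252 [ 525.8 -113.1    7.3]
scene 328 260 [ 580.  -164.2   51.4]
scene 328 268 [ 599.3 -190.9   54. ]
scene 328 276 [ 618.3 -217.3   57.2]
scene 324 284 [ 623.5 -242.8   50.8]
scene 323 292 [ 636.8 -265.5   48.2]
scene 326 300 [ 663.4 -288.4   56.6]
scene 326 308 [ 680.  -311.2   58.7]
scene 325 316 [ 693.2 -333.7   58.6]
scene 320 324 [ 698.8 -363.1   60.7]
scene 322 332 [ 716.2 -377.9   57.4]
frame [ 540.2 -104.4   43.2]
frame r [ 756.4 -119.9   44.9]
panel [783.4 -92.5   7.6]
panel L [407.  -77.2   9.7]
ledge [366.7 -20.8   3. ]
```

```bash
echo '[{"tx":-1, "tz":40, "ay":-0.03}, {"tx":-2, "tz":80, "ay":-0.068}, {"tx":-2, "tz":105, "ay":-0.068}, {"tx":-2, "tz":120, "ay":-0.068}, {"tx":-2, "tz":125, "ay":-0.068}]' > m.json && python3 nudge.py m.json 45; echo '[{}, {}]' > m.json && python3 nudge.py m.json; echo '[{}, {}, {}, {}, {}]' > m.json && python3 nudge.py m.json 10 25
```

```text
clock: 1.5
eef_pos: [630.0, -234.8, 44.8]
eef_rot: [-3.141, 0.067, 2.151]
wrist_force: [0.1, -0.5, 0.1]
finger_gap: 45.2
finger_force: 0.0
clock: 1.7
eef_pos: [630.8, -235.8, 47.1]
eef_rot: [3.14, 0.07, 2.15]
wrist_force: [1.2, -0.8, 0.1]
finger_gap: 45.0
finger_force: 0.0
clock: 2.2
eef_pos: [630.3, -235.8, 45.8]
eef_rot: [3.141, 0.069, 2.15]
wrist_force: [-0.3, 1.1, 2.5]
finger_gap: 22.7
finger_force: 24.3
```

```bash
echo '[{"tz":-10}, {"tz":-30}, {"tz":-60, "ay":0.03}, {"tz":-95, "ay":0.068}, {"tz":-120, "ay":0.068}]' > m.json && python3 nudge.py m.json - 35; echo '[{}, {}]' > m.json && python3 nudge.py m.json
python3 - <<'E'
from h import *
np.set_printoptions(precision=2,suppress=True)
P=pose();print(manip.read_state()['moment']);im,d=optics.camera('wrist');np.savez('pics/wrist2.npz',im=im,d=d,R=P[0],p=P[1]);cv2.imwrite('pics/wrist2.png',im[:,:,::-1])
i=im.astype(int);m=(i[...,0]>90)&(i[...,0]>2.2*i[...,1])&(i[...,0]>2.2*i[...,2]);m[395:]=0
for r in range(0,400,15):
    u=np.where(m[r,230:420])[0]+230
    if len(u):
        c=(u.min()+u.max())/2;zz=pts('wrist',np.array([[int(c),r]]),d,P)[0]
        print(r,u.min(),u.max()+1,zz,P[0].T@(zz-P[1]))
E
```

```text
clock: 2.7
eef_pos: [625.8, -229.2, 168.1]
eef_rot: [3.14, 0.0, 2.149]
wrist_force: [0.4, -0.9, -1.7]
finger_gap: 22.7
finger_force: 33.9
clock: 2.9
eef_pos: [625.4, -228.7, 164.8]
eef_rot: [-3.141, -0.0, 2.15]
wrist_force: [0.7, -0.7, -0.8]
finger_gap: 22.2
finger_force: 33.9
[ 0.06 -0.   -0.02]
0 291 344 [ 553.89 -120.57  176.5 ] [129.68  -0.67 -11.64]
15 291 344 [ 556.77 -124.99  176.66] [124.4   -0.68 -11.81]
30 291 344 [ 559.66 -129.42  176.5 ] [119.11  -0.69 -11.65]
45 292 344 [ 562.57 -133.89  175.85] [113.78  -0.7  -11.  ]
60 292 344 [ 565.58 -138.53  175.51] [108.24  -0.71 -10.66]
75 292 344 [ 568.73 -143.35  175.89] [102.49  -0.72 -11.04]
90 293 344 [ 572.22 -147.94  175.1 ] [ 96.73  -0.31 -10.25]
105 293 343 [ 575.13 -153.18  175.09] [ 90.76  -0.74 -10.24]
120 293 343 [ 578.46 -158.29  174.72] [84.66 -0.75 -9.87]
135 294 343 [ 582.22 -163.27  175.4 ] [ 78.43  -0.33 -10.55]
150 294 342 [ 585.3  -168.78  176.43] [ 72.14  -0.77 -11.58]
165 295 342 [ 589.33 -174.16  174.19] [65.43 -0.34 -9.35]
180 295 342 [ 592.89 -179.61  175.48] [ 58.92  -0.34 -10.63]
195 295 342 [ 596.49 -185.13  176.62] [ 52.33  -0.35 -11.78]
210 296 342 [ 600.33 -191.    176.19] [ 45.31  -0.35 -11.34]
225 296 342 [ 604.24 -196.99  175.97] [ 38.16  -0.36 -11.13]
240 296 342 [ 608.38 -203.35  174.96] [ 30.57  -0.37 -10.12]
255 297 341 [ 612.13 -209.09  176.74] [ 23.71  -0.37 -11.9 ]
270 297 341 [ 616.18 -215.29  177.24] [ 16.31  -0.37 -12.4 ]
285 297 341 [ 620.64 -222.13  176.33] [  8.14  -0.38 -11.49]
300 298 339 [ 625.12 -229.    175.92] [ -0.06  -0.39 -11.08]
315 298 340 [ 629.3  -235.39  177.  ] [ -7.69  -0.39 -12.16]
330 298 340 [ 633.94 -242.51  176.79] [-16.19  -0.4  -11.95]
345 299 340 [ 639.67 -250.34  175.12] [-25.88   0.1  -10.28]
360 301 339 [ 644.45 -257.67  175.36] [-34.63   0.1  -10.52]
375 306 331 [ 651.02 -268.69  170.47] [-47.46  -0.44  -5.63]
```

```bash
echo '[{"tx":40, "ty":16, "tz":-5}, {"tx":81, "ty":32, "tz":-10}, {"tx":121, "ty":48, "tz":-15}, {"tx":162, "ty":64, "tz":-20}, {"tx":202, "ty":80, "tz":-25}]' > m.json && python3 nudge.py m.json; echo '[{"tx":40, "ty":16}, {"tx":81, "ty":32}, {"tx":121, "ty":48}, {"tx":162, "ty":64}, {"tx":202, "ty":80}]' > m.json && python3 nudge.py m.json; echo '[{"tx":40, "ty":16, "az":-0.14}, {"tx":81, "ty":32, "az":-0.28}, {"tx":121, "ty":48, "az":-0.42}, {"tx":162, "ty":64, "az":-0.56}, {"tx":202, "ty":80, "az":-0.7}]' > m.json && python3 nudge.py m.json;  echo '[{"az":-0.14}, {"az":-0.27}, {"az":-0.4}, {"az":-0.4}, {"az":-0.4}]' > m.json && python3 nudge.py m.json
python3 - <<'E'
from h import *
np.set_printoptions(precision=2,suppress=True)
P=pose();im,d=optics.camera('wrist');np.savez('pics/wrist3.npz',im=im,d=d,R=P[0],p=P[1]);cv2.imwrite('pics/wrist3.png',im[:,:,::-1])
E
```

```text
clock: 3.45
eef_pos: [580.8, -14.3, 188.7]
eef_rot: [-3.14, -0.002, 2.15]
wrist_force: [0.7, -0.1, -0.7]
finger_gap: 22.4
finger_force: 33.9
clock: 3.95
eef_pos: [537.2, 198.4, 188.6]
eef_rot: [-3.139, -0.001, 2.15]
wrist_force: [1.0, 0.4, -0.9]
finger_gap: 22.5
finger_force: 33.9
clock: 4.45
eef_pos: [493.7, 411.2, 188.3]
eef_rot: [-3.139, -0.002, 2.856]
wrist_force: [0.4, -0.3, -0.6]
finger_gap: 22.5
finger_force: 33.9
clock: 4.95
eef_pos: [494.6, 409.5, 189.0]
eef_rot: [-3.141, -0.002, -3.037]
wrist_force: [-0.4, 0.4, -0.7]
finger_gap: 22.4
finger_force: 33.9
```

View pics/wrist3.png

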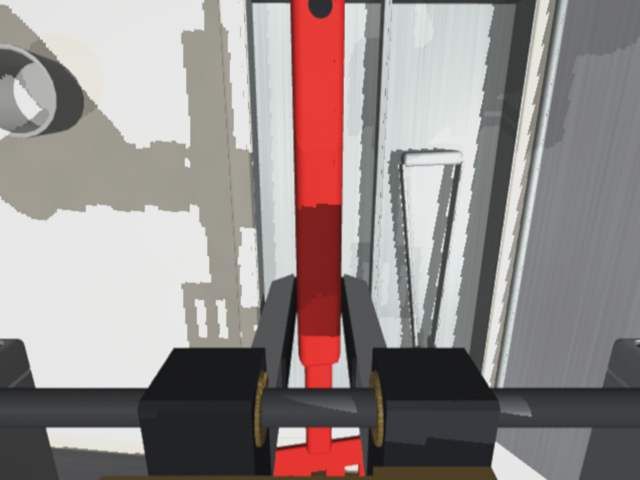

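The wrist view shows the held spatula over the empty bay. The right wall's inner edge is near column 250, the divider near column 380, and the near end wall at row 3.

```bash
python3 - <<'E'
from h import *
np.set_printoptions(precision=1,suppress=True)
z=np.load('pics/wrist3.npz');im,d,P=z['im'],z['d'],(z['R'],z['p'])
print(P[1],R.from_matrix(P[0]).as_euler('xyz'))
for r in (15,60,120,180,240,280):
    u=np.arange(225,410);p=pts('wrist',np.c_[u,u*0+r],d,P);rim=(p[:,2]>38)&(p[:,2]<52)&(u<290);dv=(p[:,2]>24)&(p[:,2]<42)&(u>350)
    fl=(p[:,2]<16)&(p[:,2]>8)&(d[r,u]>0)&(u<350)
    print(r,'rim inner',p[rim][-1] if rim.any() else 0,'div',p[dv][0] if dv.any() else 0,p[dv][-1] if dv.any() else 0,'floorz',np.median(p[fl,2]) if fl.any() else 0)
u=270
for r in range(0,14,2):print(r,pts('wrist',[[270,r]],d,P)[0],pts('wrist',[[365,r]],d,P)[0])
E
```

```text
[494.6 409.5 189. ] [-3.1 -0.  -3. ]
15 rim inner [337.7 336.6  41.9] div [323.1 442.8  27.5] [324.  448.3  33.3] floorz 12.08063059723861
60 rim inner [369.  340.1  39.5] div [356.3 446.1  28.1] [356.4 451.9  33. ] floorz 12.428934899779449
120 rim inner [414.8 345.   44.2] div [403.6 451.1  30.3] [403.1 456.5  34. ] floorz 12.043003862219962
180 rim inner [464.5 349.6  40.9] div [455.1 456.3  29.3] [452.1 482.8  30.4] floorz 12.232818455535892
240 rim inner [519.1 355.3  40.2] div [512.4 462.3  26. ] [507.5 496.1  30.3] floorz 11.833233990971905
280 rim inner [558.6 359.4  39.8] div [553.5 466.3  25.6] [549.9 504.8  24.7] floorz 12.455091946078085
0 [319.6 351.1  18.8] [311.6 428.3  19.2]
2 [319.9 350.5  14.4] [311.7 428.9  14.4]
4 [320.8 350.4  12.4] [312.5 429.3  11.9]
6 [322.4 350.5  12.7] [313.8 429.5  11.4]
8 [324.2 350.8  14. ] [315.7 429.6  13. ]
10 [325.3 350.7  12.8] [316.9 429.9  11.9]
12 [326.7 350.7  12.1] [318.5 430.1  12.7]
```

```bash
echo '[{"ty":-3, "tz":45}, {"ty":-3, "tz":90}, {"ty":-3, "tz":130}, {"ty":-3, "tz":155}, {"ty":-3, "tz":165}]' > m.json && python3 nudge.py m.json; for i in 1 ; do echo '[{}, {"tz":2}, {"tz":4}, {"tz":5}, {"tz":5}]' > m.json && python3 nudge.py m.json; done; echo '[{"tz":1}, {"tz":2}, {"tz":2}]' > m.json && python3 nudge.py m.json
```

```text
clock: 5.5
eef_pos: [494.1, 405.8, 22.1]
eef_rot: [-3.139, -0.004, -3.036]
wrist_force: [0.2, -0.3, -0.3]
finger_gap: 22.5
finger_force: 33.8
clock: 6.0
eef_pos: [495.4, 406.9, 20.8]
eef_rot: [3.141, 0.001, -3.034]
wrist_force: [-0.4, 0.3, -0.2]
finger_gap: 22.4
finger_force: 33.8
clock: 6.3
eef_pos: [495.5, 406.8, 18.9]
eef_rot: [3.141, 0.001, -3.033]
wrist_force: [-0.7, -1.8, 5.4]
finger_gap: 22.6
finger_force: 33.7
```

```bash
echo '[{"tz":1}, {"tz":1}, {"tz":1}]' > m.json && python3 nudge.py m.json; python3 -c "
from cell import manip, optics;s=manip.read_state();print(s['moment'],s['wrist_force'],s['eef_pos'])"; echo '[{"tz":1}, {"tz":1}, {"tz":1}]' > m.json && python3 nudge.py m.json;python3 -c "
from h import *
s=manip.read_state();print(s['moment'],s['wrist_force'],s['eef_pos']);np.set_printoptions(precision=1,suppress=True)
P=pose();im,d=optics.camera('wrist')
i=im.astype(int);m=(i[...,0]>90)&(i[...,0]>2.2*i[...,1])&(i[...,0]>2.2*i[...,2]);m[370:]=0
for r in range(0,370,30):
    u=np.where(m[r,230:420])[0]+230
    if len(u):
        c=(u.min()+u.max())/2;zz=pts('wrist',np.array([[int(c)+k,r] for k in(-6,0,6)]),d,P).mean(0);print(r,u.min(),u.max(),zz)
"
```

```text
clock: 6.6
eef_pos: [495.7, 406.8, 18.2]
eef_rot: [3.141, 0.001, -3.033]
wrist_force: [-1.9, -3.2, 7.7]
finger_gap: 22.5
finger_force: 33.8
[-0.27458628  0.29158726 -0.05870294] [-1.92138175 -3.2461956   7.72410803] [495.67577594 406.83712268  18.24955707]
clock: 6.9
eef_pos: [495.8, 406.8, 17.2]
eef_rot: [3.141, 0.001, -3.034]
wrist_force: [-1.6, -3.1, 7.2]
finger_gap: 22.0
finger_force: 34.0
[-0.31776012  0.08845919  0.02837374] [-1.60533263 -3.07115623  7.20749713] [495.81829062 406.79301078  17.22995299]
0 292 344 [366.5 392.5  27.4]
30 292 343 [377.2 393.2  27.9]
60 293 343 [388.  394.8  27.1]
90 293 342 [399.6 395.6  27.9]
120 294 342 [411.6 397.3  27.9]
150 295 341 [424.1 398.7  27.9]
180 295 341 [437.2 400.1  27.6]
210 296 340 [450.8 401.6  28.1]
240 297 339 [465.2 403.1  27.8]
270 297 339 [479.7 404.7  29.1]
300 298 339 [495.7 406.4  28.4]
330 298 339 [512.1 408.1  28.7]
360 300 337 [529.2 410.   29.2]
```

```bash
echo '[{"tz":1}, {"tz":2}, {"tz":2}]' > m.json && python3 nudge.py m.json - 12; echo '[{"tz":0.5}, {"tz":1}, {"tz":1}]' > m.json && python3 nudge.py m.json - 6;  echo '[{}, {}]' > m.json && python3 nudge.py m.json - 3
```

```text
clock: 7.25
eef_pos: [495.4, 406.7, 14.1]
eef_rot: [3.142, 0.0, -3.033]
wrist_force: [1.6, -1.0, 0.7]
finger_gap: 22.1
finger_force: 11.9
clock: 7.55
eef_pos: [495.2, 406.7, 13.3]
eef_rot: [-3.141, -0.0, -3.033]
wrist_force: [-0.4, -1.6, 3.1]
finger_gap: 22.0
finger_force: 6.0
clock: 7.75
eef_pos: [495.2, 406.7, 13.3]
eef_rot: [-3.142, -0.0, -3.033]
wrist_force: [-0.7, -1.8, 4.7]
finger_gap: 22.0
finger_force: 3.0
```

```bash
echo '[{}, {}, {}]' > m.json && python3 nudge.py m.json 40; echo '[{"tz":-15}, {"tz":-50}, {"tz":-95}, {"tz":-140}, {"tz":-175}]' > m.json && python3 nudge.py m.json; echo '[{}, {}]' > m.json && python3 nudge.py m.json
python3 - <<'E'
from h import *
np.set_printoptions(precision=1,suppress=True)
P=pose();im,d=optics.camera('wrist');cv2.imwrite('pics/wrist4.png',im[:,:,::-1])
i=im.astype(int);m=(i[...,0]>90)&(i[...,0]>2.2*i[...,1])&(i[...,0]>2.2*i[...,2]);m[370:]=0
for r in range(0,370,40):
    u=np.where(m[r,230:420])[0]+230
    if len(u):
        c=(u.min()+u.max())/2;print(r,u.min(),u.max(),pts('wrist',np.array([[int(c)+k,r] for k in(-6,0,6)]),d,P).mean(0))
E
```

```text
clock: 8.05
eef_pos: [495.1, 406.7, 12.9]
eef_rot: [-3.142, -0.0, -3.033]
wrist_force: [-0.7, -1.4, 0.2]
finger_gap: 39.5
finger_force: 0.0
clock: 8.55
eef_pos: [495.4, 406.9, 192.5]
eef_rot: [3.14, 0.003, -3.033]
wrist_force: [0.7, -0.3, 0.5]
finger_gap: 40.2
finger_force: 0.0
clock: 8.75
eef_pos: [495.2, 406.8, 189.3]
eef_rot: [3.141, 0.001, -3.033]
wrist_force: [0.2, 0.4, -0.6]
finger_gap: 39.9
finger_force: 0.0
80 306 330 [377.9 393.7  25.8]
120 307 329 [410.1 397.2  26.5]
160 307 329 [444.2 400.9  25.7]
200 308 329 [480.3 404.8  26.4]
240 308 329 [518.9 408.9  26.1]
280 312 325 [562.4 413.6  20.5]
320 283 353 [609.6 418.7  15.7]
360 285 352 [658.  423.9  15.7]
```

View pics/wrist4.png

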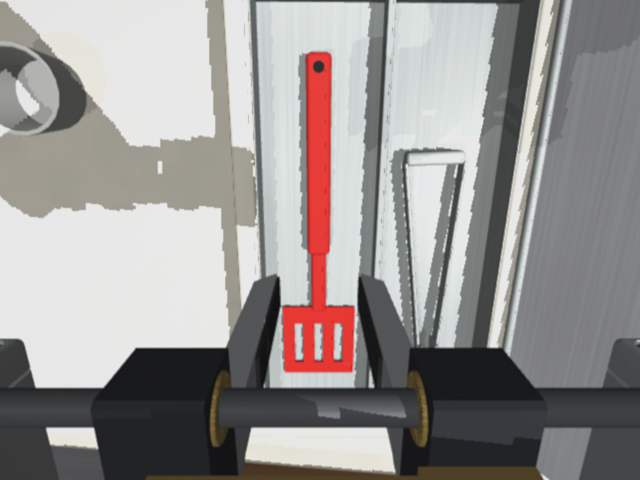

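The spatula lies flat in the bay: tail at (318,55), blade at (318,340), tops at 26 and 16 mm. The tongs and ramekin are undisturbed. Next is the knob.

```bash
echo '[{"tx":8, "ty":-41}, {"tx":16, "ty":-81}, {"tx":24, "ty":-122}, {"tx":32, "ty":-162}, {"tx":40, "ty":-203}]' > m.json && python3 nudge.py m.json; echo '[{"tx":8, "ty":-41}, {"tx":16, "ty":-81}, {"tx":24, "ty":-122}, {"tx":32, "ty":-162}, {"tx":40, "ty":-203}]' > m.json && python3 nudge.py m.json; echo '[{"tx":8, "ty":-41}, {"tx":16, "ty":-81}, {"tx":24, "ty":-122}, {"tx":32, "ty":-162}, {"tx":41, "ty":-202}]' > m.json && python3 nudge.py m.json
for i in 1 2 3 4; do echo '[{"az":0.15}, {"az":0.3}, {"az":0.45}, {"az":0.6}, {"az":0.75}]' > m.json && python3 nudge.py m.json >/dev/null; done
echo '[{"az":0.15}, {"az":0.29}, {"az":0.29}, {"az":0.29}, {"az":0.29}]' > m.json && python3 nudge.py m.json
python3 - <<'E'
from h import *
s=manip.read_state();print(s['joints']);P=pose();im,d=optics.camera('wrist');np.savez('pics/wrist5.npz',im=im,d=d,R=P[0],p=P[1]);cv2.imwrite('pics/wrist5.png',im[:,:,::-1])
E
```

```text
clock: 9.3
eef_pos: [476.4, 198.9, 186.9]
eef_rot: [-3.141, -0.002, -3.033]
wrist_force: [0.3, -0.2, -0.6]
finger_gap: 40.5
finger_force: 0.0
clock: 9.8
eef_pos: [458.5, -7.0, 187.1]
eef_rot: [3.141, -0.002, -3.033]
wrist_force: [0.2, -0.0, -0.2]
finger_gap: 39.9
finger_force: 0.0
clock: 10.3
eef_pos: [439.6, -212.2, 187.0]
eef_rot: [3.14, -0.002, -3.034]
wrist_force: [0.7, 0.5, 0.4]
finger_gap: 39.9
finger_force: 0.0
clock: 12.8
eef_pos: [440.4, -210.7, 187.8]
eef_rot: [-3.141, 0.001, -0.037]
wrist_force: [0.3, 0.1, 0.2]
finger_gap: 40.2
finger_force: 0.0
[-5.21246413e-01  1.78822706e-01  1.71352698e+00  1.88752799e-05
  1.25005353e+00  1.08642593e+00]
```

View pics/wrist5.png

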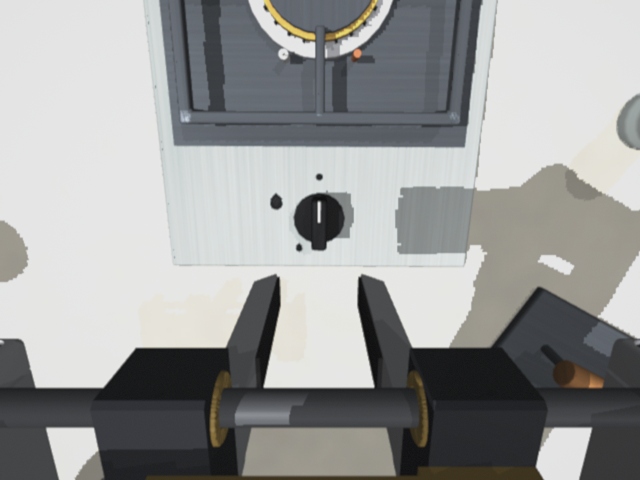

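The knob is centred near (319,218), the bar runs from (319,196) to (319,248), the skirt spans columns 294–344, and the dot is at (319,177) straight ahead.

```bash
python3 - <<'E'
from h import *
np.set_printoptions(precision=2,suppress=True)
z=np.load('pics/wrist5.npz');im,d,P=z['im'],z['d'],(z['R'],z['p'])
# depth segmentation
v,u=np.mgrid[185:255,285:355];q=np.c_[u.ravel(),v.ravel()];p=pts('wrist',q,d,P)
t=p[p[:,2]>45];s=p[(p[:,2]>23)&(p[:,2]<33)]
print('bar n',len(t),t.mean(0),t.min(0),t.max(0));print('skirt',s.mean(0),s.min(0),s.max(0))
w,V=np.linalg.eigh(np.cov(t[:,:2].T));print('bar yaw',np.degrees(np.arctan(V[1,1]/V[0,1])))
e=atz('wrist',[(173,265),(466,266),(319,177)],8,P);print(e,e[:2].mean(0))
a=np.radians(-2.4);print('knob from panel edge',e[:2].mean(0)[:2]+55*np.array([np.cos(a),np.sin(a)]),P[1],R.from_matrix(P[0]).as_euler('xyz'))
E
```

```text
bar n 834 [ 441.91 -210.72   60.49] [ 415.79 -217.85   45.04] [ 524.28 -203.14  367.23]
skirt [ 439.79 -210.73   28.09] [ 416.42 -234.37   23.07] [ 461.93 -186.8    32.68]
bar yaw -2.2604711173963765
[[ 390.01  -60.12    8.  ]
 [ 377.83 -358.99    8.  ]
 [ 474.04 -212.35    8.  ]] [ 383.92 -209.55    8.  ]
knob from panel edge [ 438.87 -211.86] [ 440.44 -210.7   187.77] [-3.14  0.   -0.04]
```

```bash
echo '[{"tx":-1, "tz":45}, {"tx":-1, "tz":90}, {"tx":-1, "tz":125}, {"tx":-1, "tz":145}, {"tx":-1, "tz":154}]' > m.json && python3 nudge.py m.json 40;echo '[{}, {}]' > m.json && python3 nudge.py m.json; echo '[{}, {}, {}, {}, {}]' > m.json && python3 nudge.py m.json 5 25
```

```text
clock: 13.35
eef_pos: [438.7, -210.3, 32.3]
eef_rot: [-3.14, 0.003, -0.039]
wrist_force: [-0.5, 0.5, 0.3]
finger_gap: 39.8
finger_force: 0.0
clock: 13.55
eef_pos: [440.1, -211.0, 35.2]
eef_rot: [3.141, -0.001, -0.04]
wrist_force: [-0.3, -0.4, -0.3]
finger_gap: 40.2
finger_force: 0.0
clock: 14.05
eef_pos: [439.8, -210.8, 34.5]
eef_rot: [3.141, -0.001, -0.04]
wrist_force: [-0.3, 1.6, 4.6]
finger_gap: 13.9
finger_force: 25.0
```

```bash
echo '[{"tz":2}, {"tz":4}, {"tz":6}, {"tz":6}]' > m.json && python3 nudge.py m.json - 5; echo '[{"tz":1}, {"tz":2}, {"tz":3}, {"tz":3}]' > m.json && python3 nudge.py m.json;echo '[{"tz":1}, {"tz":2}, {"tz":3}, {"tz":3}]' > m.json && python3 nudge.py m.json
```

```text
clock: 14.45
eef_pos: [439.9, -210.8, 28.4]
eef_rot: [3.141, -0.001, -0.04]
wrist_force: [-1.1, 3.1, 6.8]
finger_gap: 14.0
finger_force: 5.0
clock: 14.85
eef_pos: [440.0, -210.8, 25.5]
eef_rot: [3.141, -0.001, -0.04]
wrist_force: [0.5, 2.3, 7.2]
finger_gap: 14.0
finger_force: 5.0
clock: 15.25
eef_pos: [440.1, -210.8, 22.7]
eef_rot: [3.141, -0.001, -0.04]
wrist_force: [-1.3, 3.1, 9.8]
finger_gap: 13.9
finger_force: 6.2
```

```bash
echo '[{"tz":1}, {"tz":2}, {"tz":3}, {"tz":3}]' > m.json && python3 nudge.py m.json;echo '[{"tz":1}, {"tz":2}, {"tz":2}]' > m.json && python3 nudge.py m.json - 20;echo '[{"tz":1}, {"tz":1}, {"tz":1}]' > m.json && python3 nudge.py m.json
```

```text
clock: 15.65
eef_pos: [440.1, -210.8, 20.1]
eef_rot: [3.141, -0.001, -0.04]
wrist_force: [-2.1, 4.2, 14.4]
finger_gap: 13.6
finger_force: 13.2
clock: 15.95
eef_pos: [440.4, -210.9, 19.8]
eef_rot: [3.141, -0.002, -0.04]
wrist_force: [-10.9, 8.7, 41.8]
finger_gap: 13.9
finger_force: 35.5
clock: 16.25
eef_pos: [440.6, -211.0, 19.6]
eef_rot: [3.141, -0.002, -0.04]
wrist_force: [-16.1, 12.3, 54.3]
finger_gap: 14.5
finger_force: 41.4
```

```bash
echo '[{"tz":-1}, {"tz":-1.5}, {"tz":-1.5}]' > m.json && python3 nudge.py m.json - 25; echo '[{"az":-0.03}, {"az":-0.07}, {"az":-0.13}, {"az":-0.2}, {"az":-0.26}]' > m.json && python3 nudge.py m.json
```

```text
clock: 16.55
eef_pos: [440.4, -210.9, 19.8]
eef_rot: [3.141, -0.002, -0.04]
wrist_force: [-8.2, 7.6, 32.9]
finger_gap: 13.9
finger_force: 44.5
clock: 17.05
eef_pos: [440.3, -210.4, 19.7]
eef_rot: [-3.142, -0.001, 0.222]
wrist_force: [-8.0, 12.5, 35.5]
finger_gap: 13.9
finger_force: 44.6
```

```bash
echo '[{"az":-0.07}, {"az":-0.14}, {"az":-0.21}, {"az":-0.28}, {"az":-0.35}]' > m.json && python3 nudge.py m.json;echo '[{"az":-0.07}, {"az":-0.14}, {"az":-0.21}, {"az":-0.28}, {"az":-0.35}]' > m.json && python3 nudge.py m.json
```

```text
clock: 17.55
eef_pos: [440.0, -209.8, 19.7]
eef_rot: [-3.141, -0.001, 0.572]
wrist_force: [-10.1, 16.7, 40.6]
finger_gap: 13.5
finger_force: 44.9
clock: 18.05
eef_pos: [439.5, -209.3, 19.7]
eef_rot: [-3.139, -0.002, 0.923]
wrist_force: [-15.0, 20.9, 45.6]
finger_gap: 13.6
finger_force: 45.2
```

```bash
echo '[{"tx":0.1, "ty":-0.4, "tz":-0.2, "az":-0.07}, {"tx":0.2, "ty":-0.8, "tz":-0.4, "az":-0.14}, {"tx":0.3, "ty":-1.2, "tz":-0.6, "az":-0.21}, {"tx":0.3, "ty":-1.2, "tz":-0.6, "az":-0.28}, {"tx":0.3, "ty":-1.2, "tz":-0.6, "az":-0.35}]' > m.json && python3 nudge.py m.json; echo '[{}, {}]' > m.json && python3 nudge.py m.json
python3 - <<'E'
from h import *
s=manip.read_state();print(s['eef_rot'],s['wrist_force'],s['moment'])
im,d=optics.camera('scene');P=pose();np.savez('pics/w6.npz',im=im,d=d)
w,dw=optics.camera('wrist')
a=cv2.resize(im[235:275,255:305,::-1],None,fx=8,fy=8,interpolation=cv2.INTER_CUBIC)
b=cv2.resize(w[:,:,::-1],(427,320));cv2.imwrite('pics/c6.png',np.hstack([a[:320,:370],b]))
E
```

```text
clock: 18.55
eef_pos: [438.7, -208.8, 19.8]
eef_rot: [-3.14, -0.001, 1.273]
wrist_force: [-11.8, 14.4, 33.9]
finger_gap: 13.8
finger_force: 44.2
clock: 18.75
eef_pos: [438.7, -208.8, 19.8]
eef_rot: [-3.14, -0.001, 1.27]
wrist_force: [-10.1, 15.2, 33.9]
finger_gap: 14.0
finger_force: 44.2
[-3.14046898e+00 -1.42593369e-03  1.27008968e+00] [-10.06895107  15.15744525  33.87233224] [ 3.01631693e+00  2.30393043e+00 -1.83774865e-03]
```

View pics/c6.png

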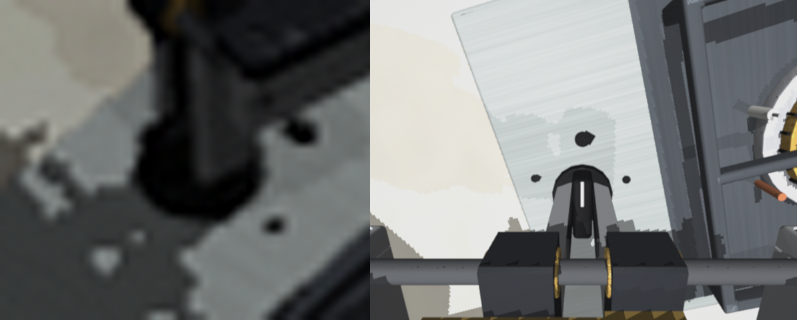

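The wrist view shows the pointer line at (582,195), lined up with the big flame at (584,138), and the knob still pressed down. Next I hold it there.

```bash
for i in 1 2 3 4 5 6; do echo '[{}, {}, {}, {}, {}]' > m.json && python3 nudge.py m.json | tr '\n' ' '; echo; done; python3 -c "
from cell import manip, optics
print(manip.sign_off())"
```

```text
clock: 19.35 eef_pos: [438.7, -208.8, 19.8] eef_rot: [-3.14, -0.001, 1.27] wrist_force: [-10.6, 15.0, 34.2] finger_gap: 13.9 finger_force: 44.2 
clock: 19.85 eef_pos: [438.7, -208.8, 19.8] eef_rot: [-3.14, -0.001, 1.27] wrist_force: [-11.1, 14.5, 34.2] finger_gap: 14.0 finger_force: 44.2 
clock: 20.35 eef_pos: [438.7, -208.8, 19.8] eef_rot: [-3.14, -0.001, 1.27] wrist_force: [-10.8, 13.7, 33.3] finger_gap: 13.7 finger_force: 44.2 
clock: 20.85 eef_pos: [438.7, -208.8, 19.8] eef_rot: [-3.14, -0.001, 1.27] wrist_force: [-11.4, 14.8, 33.1] finger_gap: 13.6 finger_force: 44.2 
clock: 21.35 eef_pos: [438.7, -208.8, 19.8] eef_rot: [-3.14, -0.001, 1.27] wrist_force: [-11.5, 13.2, 34.2] finger_gap: 13.7 finger_force: 44.2 
clock: 21.85 eef_pos: [438.7, -208.8, 19.8] eef_rot: [-3.14, -0.001, 1.27] wrist_force: [-11.5, 14.2, 33.9] finger_gap: 13.7 finger_force: 44.2 
the job is handed in; nothing more can be done
None
```

The spatula lies flat in the empty bay, and the gas knob was pressed to its stop, turned 75° to the big-flame mark and held fully down there for over 3 s; I handed the job in at about 22 s with the gripper still holding it down, and no verdict was returned.

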